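Hang the plaster spatula back between its neighbours on the hook rack

TASK

Take the red-handled spatula out of its grey block and hang it on the empty middle hook of the rack, between the two tools hanging there: slide its neck in between the prongs, press it back against the spring keeper until that stops, and lower it so that the collar drops fully down into its seat, upright and with the blade facing the way its neighbours' blades face; then let go. Go gently: do not force the rack, do not knock the two neighbours, and leave the plaster model by the block where it stands.

Things in the scene. Friction and masses are not known exactly. Their poses are not given: they have to be found in the camera images.
- spatula_grip (a point): Grip point on the long axis of the red-handled steel spatula standing blade down in the grey block; z up along the tool. Handle 16 x 16 mm, from 42 mm below to 24 mm above this point; square collar 26 x 26 mm from 48 to 42 mm below; round neck 7 mm thick from 98 to 48 mm below; flat blade, 5 mm (x) by 24 mm (y), from 158 to 98 mm below. A half turn about z changes nothing.
- spatula: The same spatula, 0.08 to 0.17 kg; origin at the middle of the blade's lower end, 158 mm below the grip point, same axes. Its lowest 45 mm stand in the block's slot: raise it 45 mm to free it.
- block: Grey fixed block, 60 (x) x 80 (y) x 60 mm high, in which the spatula stands; origin at the centre of its underside, z up. The slot in its top is 45 mm deep. Behind, towards the rack, stand a tall grey pressure pot and a mill, their fronts 0.6 m or more ahead of the robot: carry the tool past them close to the robot, the gripper well clear.
- rack: Fixed rack: white base plate 210 mm wide, two posts, grey rail along y (top 158 mm up) behind three aluminium fork hooks at y = -44, 0, +44 mm; the outer two carry tools, the middle one is empty. Origin on the worktop, midway between the spots below the two outer seats; x points to the back (tools go on along +x), z up. The middle hook slides in the rail and is clamped anywhere; its seat may be up to 20 mm before or behind the outer ones.
- hook_mouth (a point): Mouth of the middle hook if it were pushed fully in; it is really drawn out to the front by an unknown 6 to 46 mm; 44 mm before the seat's middle, at the height of the prongs' top, 157 mm above the worktop; rack axes. Slot between the prongs: 10 mm wide for the neck, flared at the mouth. Hooks are 36 mm wide.
- hook_seat (a point): Middle of the seat floor of the middle hook if pushed fully in; really 6 to 46 mm further to the front, unknown (feel for the stop); 150 mm above the worktop; rack axes. The seat is a pocket for the collar, 29 mm wide and 30 mm long, 7 mm below the prongs' top, which forms a lip. Seated, the grip point is 48 mm above this floor. Nothing on the hook is over 22 mm above the floor.
- keeper_stop (a point): Black spring keeper at the back of the middle seat, where its face stops when fully pressed, 14.5 mm behind the seat's middle (hook fully in; same unknown 6 to 46 mm); rack axes; top 15.5 mm above the seat floor. The collar meets it 6 mm earlier; it yields with 3 rising to 6 N, then stops solid. From that stop to 4 mm short of it the collar clears the lip and can be lowered; then the keeper holds it to the lip.
- knife_grip (a point): Neighbour with dark wooden handle and narrow knife blade, on one outer hook. A hand tool of the same make, hanging loose on the rack: neck, 26 mm square collar and 16 x 16 mm handle exactly as on the red-handled spatula. This point is on its axis, 158 mm above its lower tip; z up.
- scoop_grip (a point): Neighbour with blue handle and small round scoop, on the other outer hook. A hand tool of the same make, hanging loose on the rack: neck, 26 mm square collar and 16 x 16 mm handle exactly as on the red-handled spatula. This point is on its axis, 158 mm above its lower tip; z up.
- model: Plaster model of a dental arch, cream, 50 x 61 x 31 mm, loose, standing beside the grey block; origin at the centre of its underside.
- knife: The same neighbour as knife_grip; origin at its lower tip, 158 mm below that point, same axes.
- scoop: The same neighbour as scoop_grip; origin at its lower tip, 158 mm below that point, same axes.

How it is judged:
By the outcome, as a careful person would: the job done as asked, in the order asked, and still so for the second after the job is handed in, with the robot touching nothing.
It also fails if it takes over 59 s, if anything falls off the work surface, if the arm or the gripper's body presses on something with over 40 N, if the wrist force passes 120 N, or if a joint passes its speed limit or range.

ROBOT

A 7-joint arm with a two-finger parallel gripper is mounted at the origin on a cart in front of the work surface, level with it; the furniture and walls round the work are solid. World frame = base frame: x ahead of the robot, y to its left, z up, the work surface at z = 0. Lengths are in m, angles in rad, forces in N, time in s.
With the tool pointing down it reaches from about 0.425 to 0.875 m from the base axis. Payload 4.7 kg.
Tool frame: the origin (TCP) lies on the centre line of the jaws, within the pads' length; the fingertips stand 8 mm ahead of it and the grasp point (between the pads) lies 11 mm behind it; z points along the fingers, y is the line along which they close (so a half turn about z gives the same grasp; the last joint's range is limited). The gripper opens to 87 mm and grips with 3 to 60 N. Pads are 19 mm wide; open, the fingers measure 117 mm over their backs; the gripper's body (75 mm by 190 mm) begins 51 mm behind the grasp point.
Start: joints at [1.208, 0.321, -0.07, 1.45, 0.023, 1.371, -0.057], TCP at [0.239, -0.604, 0.231] pointing down, gripper open.
Joint ranges: [-2.86, 2.86], [-0.3, 2.09], [-1.38, 1.24], [0.06, 2.45], [-1.56, 4.7], [0.09, 2.05], [-2.69, 2.69]. Speed limits (rad/s): [2.57, 2.57, 3.14, 3.14, 3.14, 3.14, 3.14].

INTERFACE

Orientations are given as a rotation vector (axis times angle).
In Python, from plant import * gives the robot as it stands. The module is installed in compiled form; this text tells all that it offers.
- The arm moves only by the tool jog_arm, never from a script. Its argument "motion" is a list of rows, each a list of 7 numbers: the finger opening in mm, from 0 to 87, then the shift along the world's x, y, z in units of 30 mm (1.0 is 30 mm), then the turn, a rotation vector about the world's x, y, z in units of 5 degrees (1.0 is 5 degrees). A call has 1 to 20 rows; each row shifts and turns the commanded pose from where the row before left it; what a row does not reach is not made up. A row lasts 1/12 s, in which the tool goes at most 41.7 mm and 7.16 degrees, less where a joint would pass 70% of its speed; a pose out of reach is approached as far as the arm can. A call is refused whole if a number of a shift passes 1 or a number of a turn 1, either way. A call with a gripper value outside its range is refused whole. The fingers move at their own pace and stop on an object; the grip force is fixed at half the most. Time passes only in rows, so rows that do not move let the fingers close. It gives the time, the measured TCP pose, the force, the opening and the grip force at its end, in the units of the state.
- read_state(): the state, without advancing time (a new reading comes with each control period).
- read_camera(name): name is "scene" or "top" or "wrist"; returns (picture, depth): 384x512x3 uint8, blue, green, red; 384x512 float32, m along the optical axis (not along the pixel's ray), 0 where there is no reading.
- camera_params(name): a dict with "fov_y" (degrees; the focal length in pixels is half the picture's height over the tangent of half this angle, whatever the lens; pixels are square), "cx", "cy" (the principal point, pixels), "k1" (the pictures are not rectified: a ray, as slopes to the right and down, at radius r is drawn at 1 + k1 r^2 times it, then the intrinsics apply), "cam_to_world" (4x4, takes a point from camera to world coordinates). Camera axes: x right, y up, looking along -z (the intrinsics and any distortion apply to the point x, -y, -z); pixel columns grow to the right and rows downward; lengths in m; the calibration is good to about 2 mm. A picture is of the moment at which its call begins: read the wrist's pose just before it. camera_params takes no time and is no camera call; for the wrist camera it gives the pose at the moment of the call.
- sign_off(): hands the job in; it is judged then, once.
Trained networks look in the newest picture that a camera, given by its name, has taken for a name from the list of things; names that differ only in an ending like _2 or _b are one class to them, and where a whole thing is asked for, a point or a joint stands for the part that bears it (a point fixed in the world has none). Each returns a list of dicts, best first, with "score" (0 to 1); they miss things now and then, are a little off and sometimes report something else, mostly with a low value. They report only what shows in the picture. A call takes as long as a camera call.
- trace(camera, target): "mask" (384x512 bool, what is visible of it) and "xy" ([column, row] in pixels, amid what is visible of it).
- spot_point(camera, target): "xy" ([column, row] in pixels: a listed point, or the origin of a listed thing).
The state is a dict: "clock": time; "joint_positions": joint angles; "joint_vel": joint speeds; "joint_efforts": joint torques, N m; "ee_pos": TCP position; "ee_rot": TCP orientation; "force": force on the tool from outside, world axes, zero at the start; "torque": the same for the moment, N m; "opening": finger opening in m; "gripper_force": force on a finger pad.
Only numpy, scipy, OpenCV 4.12 (cv2) and the standard library are available. Lean on these libraries where they do the work, as an engineer would, in place of code of your own. Each camera call takes 0.05 s, during which the arm holds its last target. There are 200 camera calls.

## Working session

There is one attempt and no reset: what is moved stays moved. The work goes in short steps, Python scripts to look and compute and a tool call to move; the robot and the scene stay as the last step left them, time stands still between calls to the robot, and variables do not carry over. Pictures are saved under pics/ and viewed, at most 10 in all, crops included, and the job is handed in when it is done.

Besides the shell and the picture viewer there is one more tool, called by a JSON object that holds its "method" and its "body". jog_arm: Moves the arm, as the interface text tells. Its arguments: {"type":"object","properties":{"motion":{"type":"array","items":{"type":"array","items":{"type":"number"}}}},"required":["motion"]}

```bash
mkdir -p pics; cat > h.py <<'E'
from plant import *
import numpy as np, cv2
def ray(cam,xy,P=None):
    P=P or camera_params(cam); f=192/np.tan(np.radians(P["fov_y"])/2)
    d=np.array([(xy[0]-P["cx"])/f,(xy[1]-P["cy"])/f]); u=d.copy()
    for _ in range(20): u=d/(1+P["k1"]*(u@u))
    return np.array([u[0],-u[1],-1.]),np.array(P["cam_to_world"])
def at_depth(cam,xy,z,P=None):
    r,T=ray(cam,xy,P); return (T@np.append(r*z,1))[:3]
def at_height(cam,xy,h,P=None):
    r,T=ray(cam,xy,P); d=T[:3,:3]@r; o=T[:3,3]; return o+d*(h-o[2])/d[2]
def cloud(cam,mask,dep,P=None):
    v,u=np.nonzero(mask&(dep>0)); P=P or camera_params(cam)
    return np.array([at_depth(cam,(a,b),dep[b,a],P) for a,b in zip(u,v)])
E
cat > a.py <<'E'
from h import *
s=read_state(); print(s["clock"],s["ee_pos"],s["ee_rot"],s["opening"],s["force"])
np.set_printoptions(precision=4,suppress=True)
ims=[]
for c in ["scene","top"]:
    im,d=read_camera(c); cv2.imwrite(f"pics/{c}0.png",im); np.save(f"{c}0.npy",d)
    P=camera_params(c); print(c,P["fov_y"],np.array(P["cam_to_world"])[:3,3])
    for t in ["spatula_grip","hook_seat","hook_mouth","keeper_stop","knife_grip","scoop_grip","spatula","block","rack","model"]:
        for r in spot_point(c,t)[:1]:
            x=r["xy"]; i,j=int(round(x[1])),int(round(x[0]))
            z=d[i,j] if 0<=i<384 and 0<=j<512 else 0
            print(t,round(r["score"],2),np.round(x,1),at_depth(c,x,z), )
    
E
python3 a.py
```

```text
0.0 [ 0.23892164 -0.60389693  0.22945143] [-3.08413125e+00 -5.88082001e-01  7.03396996e-04] 0.08699656676153243 [-0.1503406  -0.13545881  0.21425953]
scene 56.83492182968146 [-0.2084  0.3613  0.9369]
spatula_grip 0.7 [318.3 173.1] [ 0.4837 -0.2052  0.1766]
hook_seat 0.67 [187.6 209.7] [0.5365 0.2241 0.1669]
hook_mouth 0.75 [192.1 216.8] [0.5192 0.2188 0.1496]
keeper_stop 0.91 [182.4 205.5] [0.5671 0.2311 0.1601]
knife_grip 0.72 [197.7 194.8] [0.534  0.1869 0.2139]
scoop_grip 0.6 [174.5 211.6] [0.5121 0.2655 0.2027]
spatula 0.68 [313.5 204.3] [ 0.4622 -0.1856  0.0594]
block 0.59 [314.1 206.9] [ 0.456  -0.1847  0.0527]
rack 0.96 [194.4 244.5] [0.5286 0.2279 0.011 ]
model 0.47 [328.9 192.8] [ 0.5164 -0.2946  0.0184]
top 45.96709184450494 [ 0.388  -0.0138  1.2683]
spatula_grip 0.46 [333.6 202. ] [ 0.4983 -0.2096  0.1944]
hook_seat 0.72 [155.4 181.8] [0.5513 0.2256 0.1669]
hook_mouth 0.78 [160.  196.8] [0.5316 0.2449 0.012 ]
keeper_stop 0.93 [150.2 174.9] [0.5936 0.2742 0.0147]
knife_grip 0.51 [164.5 187.3] [0.5595 0.2341 0.0052]
scoop_grip 0.46 [134.5 189.1] [0.5255 0.2627 0.2243]
spatula 0.49 [323.9 213.3] [ 0.4816 -0.2072  0.0595]
block 0.76 [320.9 214.8] [ 0.4774 -0.1987  0.0615]
model 0.71 [333.9 205.6] [ 0.4893 -0.2096  0.1973]
```

View scenes.

```bash
python3 - <<'E'
import cv2,numpy as np
a=cv2.imread("pics/scene0.png")[150:280,150:360]; b=cv2.imread("pics/top0.png")[130:270,110:370]
a=cv2.resize(a,(800,495),interpolation=cv2.INTER_CUBIC)
cv2.imwrite("pics/a1.png",a); cv2.imwrite("pics/b1.png",cv2.resize(b,(780,420),interpolation=cv2.INTER_CUBIC))
E
```

```text
(no output)
```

View pics/a1.png

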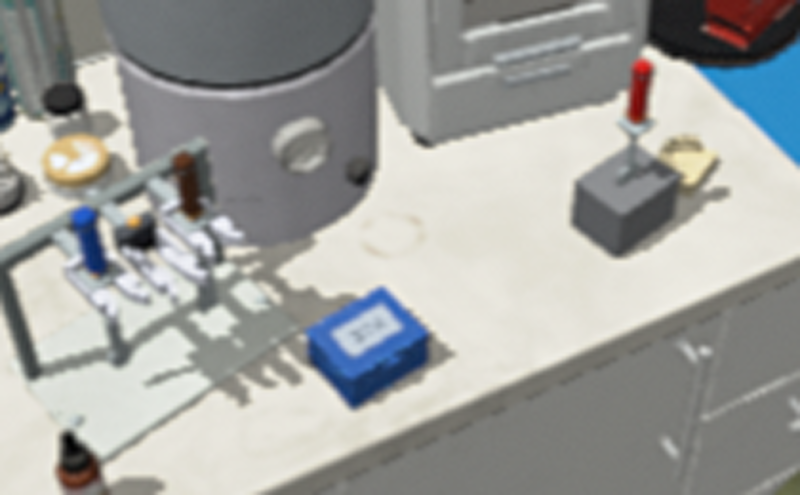

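View pics/b1.png

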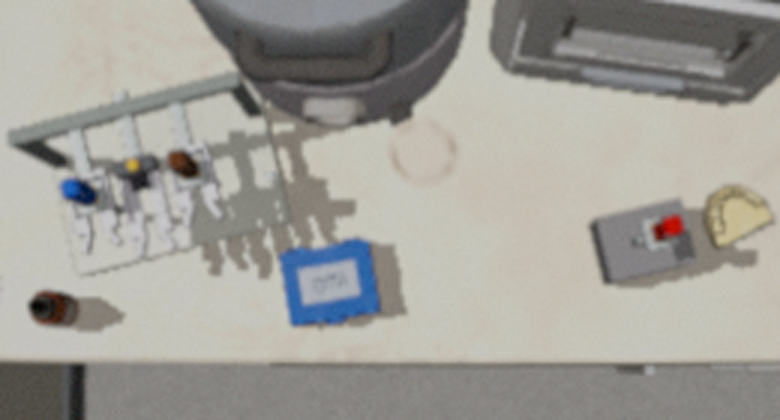

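```bash
cat > b.py <<'E'
from h import *
np.set_printoptions(precision=4,suppress=True)
A=[];C=[]
for c in ["scene","top"]:
    im=cv2.imread(f"pics/{c}0.png"); d=np.load(f"{c}0.npy"); p=cloud(c,np.ones_like(d,bool),d)
    v,u=np.nonzero(d>0); col=im[v,u].astype(int)
    b,g,r=col.T
    def rep(n,m):
        q=p[m]
        print(c,n,len(q),q.mean(0) if len(q) else '',"min",np.percentile(q,3,axis=0),"max",np.percentile(q,97,axis=0))
    near=lambda x,y,R:np.hypot(p[:,0]-x,p[:,1]-y)<R
    rep("red",near(.49,-.207,.05)&(r>g+60)&(r>b+60)&(p[:,2]>.1))
    rep("redtop",near(.49,-.207,.05)&(r>g+60)&(r>b+60)&(p[:,2]>.188))
    rep("blue",near(.52,.266,.05)&(b>r+40)&(p[:,2]>.13))
    m=near(.48,-.2,.07)&(p[:,2]>.053)&(p[:,2]<.066)
    print("block",cv2.minAreaRect((p[m][:,:2]*1000).astype(np.float32)))
    m=near(.6,.24,.2)&(p[:,2]>.150)&(p[:,2]<.163)&(p[:,0]>.56)
    print("rail",cv2.minAreaRect((p[m][:,:2]*1000).astype(np.float32)),m.sum())
    m=near(.55,.22,.2)&(p[:,2]>.003)&(p[:,2]<.012)&(b>200)
    if m.any(): print("plate",cv2.minAreaRect((p[m][:,:2]*1000).astype(np.float32)),m.sum())
    for lo,hi in ((.1,.25),(.25,.45)):
      for y0 in np.arange(-.35,.4,.05):
        m=(p[:,2]>lo)&(p[:,2]<hi)&(p[:,1]>y0)&(p[:,1]<y0+.05)&(p[:,0]>.58)
        if m.sum()>3: print("obst",lo,round(y0,2),np.percentile(p[m][:,0],2),m.sum(),p[m][:,2].max())
    print("maxz pot",p[near(.75,.05,.1)][:,2].max() if near(.75,.05,.1).any() else 0)
    for t in ["spatula_grip"]: pass
def tri(pts):
    M=np.zeros((3,3));w=np.zeros(3)
    for c,x in pts:
        r,T=ray(c,x);dd=T[:3,:3]@r;dd/=np.linalg.norm(dd);Q=np.eye(3)-np.outer(dd,dd);M+=Q;w+=Q@T[:3,3]
    return np.linalg.solve(M,w)
for n,a,b in [("grip",(318.3,173.1),(333.6,202)),("seat",(187.6,209.7),(155.4,181.8)),("mouth",(192.1,216.8),(160,196.8)),("keep",(182.4,205.5),(150.2,174.9)),("knife",(197.7,194.8),(164.5,187.3)),("scoop",(174.5,211.6),(134.5,189.1))]:
    print(n,tri([("scene",a),("top",b)]))
E
python3 b.py
```

```text
scene red 58 [ 0.4889 -0.205   0.1734] min [ 0.4827 -0.2127  0.1408] max [ 0.4964 -0.2005  0.1984]
scene redtop 18 [ 0.4906 -0.2068  0.1955] min [ 0.4839 -0.2144  0.1901] max [ 0.4984 -0.2018  0.2001]
scene blue 91 [0.5143 0.2704 0.1997] min [0.51   0.2635 0.1674] max [0.5235 0.2771 0.2239]
block ((492.3075866699219, -211.43414306640625), (62.9772834777832, 84.69761657714844), 12.750614166259766)
rail ((642.1467895507812, 200.333740234375), (158.60877990722656, 303.4421691894531), 9.013361930847168) 534
plate ((553.5698852539062, 219.5720672607422), (397.95428466796875, 342.89080810546875), 88.66287994384766) 1309
obst 0.1 -0.35 0.6190746692140128 115 0.24908148927578055
obst 0.1 -0.3 0.6171247726992197 425 0.24982340214939813
obst 0.1 -0.25 0.6182633301398442 446 0.2492537348867797
obst 0.1 -0.2 0.6238241043204975 468 0.2497726470250643
obst 0.1 -0.15 0.6371421108352819 467 0.2499969474109235
obst 0.1 -0.1 0.6449938111784173 577 0.2498398521659193
obst 0.1 -0.05 0.6186950572324604 176 0.24979573735043892
obst 0.1 -0.0 0.5877862772382875 397 0.24966050491178438
obst 0.1 0.05 0.586461
[... 2762 characters left out ...]
3515019 1983 0.4499453454440816
obst 0.25 -0.2 0.6334360707964195 1888 0.4499888452517806
obst 0.25 -0.15 0.6403362420755524 2101 0.44986804887625853
obst 0.25 -0.1 0.6464891387485575 1111 0.40672482929387055
obst 0.25 -0.05 0.6205197606013608 1886 0.3939992676063212
obst 0.25 -0.0 0.5860494186994486 2594 0.4225198140407672
obst 0.25 0.05 0.5839278253581524 2564 0.39911193461193184
obst 0.25 0.1 0.591603643028154 2207 0.39736718904270274
obst 0.25 0.15 0.6410611264514567 686 0.38868488692357894
maxz pot 0.662673653409121
grip [ 0.5011 -0.2175  0.1582]
seat [0.5515 0.2249 0.1539]
mouth [0.5164 0.2177 0.1515]
keep [0.5671 0.2356 0.1634]
knife [0.5294 0.1901 0.2198]
scoop [0.5281 0.2676 0.1896]
```

{"method": "jog_arm", "body": {"motion": [[87,0.47,0.77,0.2,0,0,0.96],[87,0.47,0.77,0.2,0,0,0.96],[87,0.47,0.77,0.2,0,0,0.96],[87,0.47,0.77,0.2,0,0,0.96],[87,0.47,0.77,0.2,0,0,0.96],[87,0.47,0.77,0.2,0,0,0.96],[87,0.47,0.77,0.2,0,0,0.96],[87,0.47,0.77,0.2,0,0,0.96],[87,0.47,0.77,0.2,0,0,0.96],[87,0.47,0.77,0.2,0,0,0.96],[87,0.47,0.77,0.2,0,0,0.96],[87,0.47,0.77,0.2,0,0,0.96],[87,0.47,0.77,0.2,0,0,0.96],[87,0.47,0.77,0.2,0,0,0.96],[87,0.47,0.77,0.2,0,0,0.96],[87,0.47,0.77,0.2,0,0,0.96],[87,0.47,0.77,0.2,0,0,0.96],[87,0,0,0,0,0,0],[87,0,0,0,0,0,0],[87,0,0,0,0,0,0]]}}

```text
clock: 2.77
ee_pos: [0.4784, -0.2125, 0.3325]
ee_rot: [1.953, 2.46, -0.001]
force: [0.0, -0.4, -1.3]
opening: 0.087
gripper_force: 0.0
```

```bash
cat > w.py <<'E'
from h import *; import sys
from scipy.spatial.transform import Rotation as R
np.set_printoptions(precision=4,suppress=True)
n=sys.argv[1]
s=read_state(); P=camera_params("wrist"); im,d=read_camera("wrist")
M=R.from_rotvec(s["ee_rot"]).as_matrix()
print(s["clock"],s["ee_pos"],"y-line",np.degrees(np.arctan2(M[1,1],M[0,1])),"z",M[:,2],"F",s["force"],s["opening"],s["gripper_force"])
print("cam",np.array(P["cam_to_world"])[:3],P["fov_y"])
cv2.imwrite(f"pics/{n}.png",im); np.save(f"{n}.npy",d)
import pickle; pickle.dump(P,open(f"{n}.pkl","wb"))
for t in sys.argv[2:]:
    for r in spot_point("wrist",t)[:1]:
        x=r["xy"]; i,j=int(np.clip(round(x[1]),0,383)),int(np.clip(round(x[0]),0,511))
        print(t,round(r["score"],2),np.round(x,1),at_depth("wrist",x,d[i,j],P))
E
python3 w.py w1 spatula_grip spatula block model
```

```text
2.7667 [ 0.4784 -0.2125  0.3325] y-line 13.116300159058788 z [-0.0003 -0.0008 -1.    ] F [ 0.0194 -0.3609 -1.2945] 0.08695282295518564 0.0
cam [[ 0.974  -0.2173 -0.0646  0.4606]
 [ 0.2267  0.9333  0.2786 -0.1367]
 [-0.0002 -0.286   0.9582  0.4863]] 59.37796069660498
spatula_grip 0.72 [258.5 171.8] [ 0.4908 -0.2037  0.1894]
spatula 0.7 [250.6 146.4] [ 0.4863 -0.2031  0.0591]
block 0.97 [250.8 145.9] [ 0.4864 -0.2025  0.0589]
model 0.97 [259.3 209.9] [ 0.5235 -0.2988  0.0169]
```

View pics/w1.png

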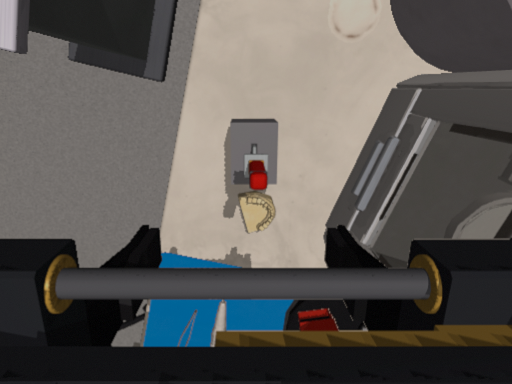

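```bash
cat > c.py <<'E'
from h import *; import pickle,sys
np.set_printoptions(precision=4,suppress=True)
n=sys.argv[1]; P=pickle.load(open(n+".pkl","rb")); im=cv2.imread(f"pics/{n}.png").astype(int); d=np.load(n+".npy")
p=cloud("wrist",np.ones_like(d,bool),d,P); v,u=np.nonzero(d>0); b,g,r=im[v,u].T
near=np.hypot(p[:,0]-.49,p[:,1]+.208)<.07
def rep(t,m): q=(p[m][:,:2]*1000).astype(np.float32); print(t,m.sum(),p[m].mean(0),cv2.minAreaRect(q))
rep("top",near&(r>g+60)&(p[:,2]>.19)); rep("red",near&(r>g+60)&(p[:,2]>.12))
rep("collar",near&(r<g+40)&(p[:,2]>.118)&(p[:,2]<.138)); rep("block",near&(p[:,2]>.053)&(p[:,2]<.065))
E
python3 c.py w1
```

```text
top 276 [ 0.4918 -0.2102  0.1959] ((491.9223327636719, -210.87005615234375), (14.493432998657227, 15.12234115600586), 14.159527778625488)
red 405 [ 0.4912 -0.2082  0.1858] ((491.8821716308594, -210.7108612060547), (14.493432998657227, 15.450712203979492), 14.159527778625488)
collar 289 [ 0.4895 -0.2073  0.1309] ((491.9823303222656, -211.1188201904297), (25.19890785217285, 25.581907272338867), 14.197591781616211)
block 2201 [ 0.4896 -0.2044  0.0598] ((492.3138732910156, -211.8495330810547), (59.954288482666016, 80.7165756225586), 13.446115493774414)
```

{"method": "jog_arm", "body": {"motion": [[87,0.15,0.02,0,0,0,0.08],[87,0.15,0.02,0,0,0,0.08],[87,0.15,0.01,-0.5,0,0,0],[87,0,0,-0.75,0,0,0],[87,0,0,-0.75,0,0,0],[87,0,0,-0.75,0,0,0],[87,0,0,-0.75,0,0,0],[87,0,0,-0.75,0,0,0],[87,0,0,-0.75,0,0,0],[87,0,0,-0.4,0,0,0],[87,0,0,-0.28,0,0,0],[87,0,0,0,0,0,0],[87,0,0,0,0,0,0],[87,0,0,0,0,0,0]]}}

```text
clock: 4.18
ee_pos: [0.4934, -0.2105, 0.1636]
ee_rot: [1.933, 2.474, 0.001]
force: [0.4, -0.4, 1.5]
opening: 0.0869
gripper_force: 0.0
```

```bash
python3 w.py w2; python3 c.py w2
```

```text
4.1833 [ 0.4934 -0.2105  0.1636] y-line 13.998168876307139 z [ 0.0021 -0.0009 -1.    ] F [ 0.4006 -0.3779  1.4566] 0.08692864732709044 0.0
cam [[ 0.9704 -0.2309 -0.0714  0.474 ]
 [ 0.2416  0.9298  0.2777 -0.135 ]
 [ 0.0022 -0.2867  0.958   0.3173]] 59.37796069660498
top 22 [ 0.4903 -0.2035  0.1907] ((490.78759765625, -203.30467224121094), (10.548115730285645, 1.0654326677322388), 12.288304328918457)
red 1148 [ 0.4909 -0.2036  0.1667] ((491.0465087890625, -203.8470458984375), (14.255449295043945, 3.313218355178833), 7.731139183044434)
collar 971 [ 0.4911 -0.2062  0.1307] ((492.3096923828125, -210.7220458984375), (25.633079528808594, 26.165536880493164), 13.45875072479248)
block 5598 [ 0.49   -0.2023  0.0598] ((492.2959289550781, -211.63058471679688), (60.096160888671875, 80.80167388916016), 13.343185424804688)
```

{"method": "jog_arm", "body": {"motion": [[87,-0.04,-0.01,-0.05,0,0,-0.1],[60,0,0,0,0,0,0],[40,0,0,0,0,0,0],[25,0,0,0,0,0,0],[18,0,0,0,0,0,0],[10,0,0,0,0,0,0],[0,0,0,0,0,0,0],[0,0,0,0,0,0,0],[0,0,0,0,0,0,0],[0,0,0,0,0,0,0],[0,0,0,0,0,0,0],[0,0,0,0,0,0,0]]}}

```text
clock: 5.23
ee_pos: [0.4911, -0.2105, 0.1607]
ee_rot: [1.945, 2.467, 0.0]
force: [0.8, 0.7, 0.1]
opening: 0.0213
gripper_force: 0.0
```

{"method": "jog_arm", "body": {"motion": [[0,0,0,0,0,0,0],[0,0,0,0,0,0,0],[0,0,0,0,0,0,0],[0,0,0,0,0,0,0],[0,0,0,0,0,0,0],[0,0,0,0,0,0,0]]}}

```text
clock: 5.73
ee_pos: [0.4914, -0.2104, 0.1607]
ee_rot: [1.945, 2.467, 0.001]
force: [1.1, -0.4, -2.0]
opening: 0.0157
gripper_force: 30.0
```

{"method": "jog_arm", "body": {"motion": [[0,0,0,0.15,0,0,0],[0,0,0,0.3,0,0,0],[0,0,0,0.3,0,0,0],[0,0,0,0.3,0,0,0],[0,0,0,0.3,0,0,0],[0,0,0,0.4,0,0,0],[0,0,0,0.5,0,0,0],[0,0,0,0.6,0,0,0],[0,0,0,0.6,0,0,0],[0,0,0,0.6,0,0,0],[0,-0.1,0,0.6,0,0,0],[0,-0.2,0,0.2,0,0,0],[0,-0.3,0.2,0,0,0,0],[0,-0.3,0.4,0,0,0,0],[0,-0.2,0.5,0,0,0,0],[0,-0.1,0.6,0,0,0,0],[0,0,0.6,0,0,0,0],[0,0,0.6,0,0,0,0],[0,0,0.6,0,0,0,0],[0,0,0.6,0,0,0,0]]}}

```text
clock: 7.4
ee_pos: [0.4544, -0.086, 0.3062]
ee_rot: [-1.945, -2.467, 0.002]
force: [0.6, 0.3, -0.5]
opening: 0.0159
gripper_force: 30.0
```

{"method": "jog_arm", "body": {"motion": [[0,0,0.6,0,0,0,0],[0,0,0.6,0,0,0,0],[0,0,0.6,0,0,0,0],[0,0,0.6,0,0,0,0],[0,0,0.6,0,0,0,0],[0,0,0.6,0,0,0,0],[0,0,0.6,0,0,0,0],[0,0,0.6,0,0,0,0],[0,0,0.6,0,0,0,0],[0,0,0.6,0,0,0,0],[0,0,0.6,0,0,0,0],[0,0,0.5,0,0,0,0],[0,0,0.4,0,0,0,0],[0,0,0.2,0,0,0,0],[0,0,0,0,0,0,0],[0,0,0,0,0,0,0],[0,0,0,0,0,0,0]]}}

```text
clock: 8.82
ee_pos: [0.4551, 0.1424, 0.3061]
ee_rot: [1.947, 2.465, -0.001]
force: [0.3, -1.0, -1.7]
opening: 0.0156
gripper_force: 30.0
```

```bash
python3 w.py w3 hook_seat hook_mouth keeper_stop knife_grip scoop_grip rack knife scoop
```

```text
8.8167 [0.4551 0.1424 0.3061] y-line 13.415950953774235 z [-0.0002 -0.0009 -1.    ] F [ 0.3177 -0.9974 -1.6974] 0.015609697712241449 29.98076402815059
cam [[ 0.9728 -0.2222 -0.0662  0.4369]
 [ 0.2318  0.9321  0.2783  0.2181]
 [-0.0001 -0.2861  0.9582  0.4599]] 59.37796069660498
hook_seat 0.9 [371.9 108.5] [0.5454 0.2277 0.1715]
hook_mouth 0.86 [327.4 106. ] [0.5491 0.2227 0.009 ]
keeper_stop 0.57 [397.4 105.6] [0.573  0.2359 0.1543]
knife_grip 0.96 [360.9 168. ] [0.5333 0.1843 0.2208]
scoop_grip 0.59 [372.6  47.2] [0.5139 0.2634 0.2212]
rack 0.88 [312.6 101.7] [0.4989 0.2217 0.1556]
knife 0.88 [319.5 139.9] [0.5143 0.1912 0.1569]
scoop 0.85 [320.3  58.8] [0.5156 0.2706 0.0483]
```

View pics/w3.png

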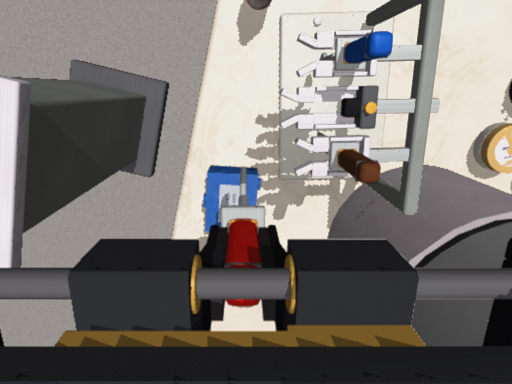

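```bash
cat > e.py <<'E'
from h import *; import pickle,sys
np.set_printoptions(precision=4,suppress=True)
n=sys.argv[1]; P=pickle.load(open(n+".pkl","rb")); im=cv2.imread(f"pics/{n}.png"); d=np.load(n+".npy")
k=3; imb=cv2.resize(im,None,fx=k,fy=k,interpolation=cv2.INTER_LINEAR); 
p=cloud("wrist",np.ones_like(d,bool),d,P); v,u=np.nonzero(d>0); col=im[v,u].astype(int); b,g,r=col.T
near=np.hypot(p[:,0]-.54,p[:,1]-.225)<.2
a=np.radians(14.); ex=np.array([np.cos(a),np.sin(a)]); ey=np.array([-ex[1],ex[0]]); o=np.array([.54,.225])
q=np.c_[(p[:,:2]-o)@ex,(p[:,:2]-o)@ey]*1000
m=near&(p[:,2]>.153)&(p[:,2]<.163)&(q[:,0]>38)&(q[:,0]<80)
# rail edges: per-y-bin min and max
ys=np.arange(-45,60,5); lo=[];yy=[];hi=[]
for y in ys:
    s=m&(abs(q[:,1]-y)<2.5)
    if s.sum()>5: yy.append(y);lo.append(np.percentile(q[s,0],5));hi.append(np.percentile(q[s,0],95))
print("rail",np.round(lo,1),np.round(hi,1)); print("slope deg (neg => yaw more)",np.degrees(np.polyfit(yy,hi,1)[0]))
for nm,s in (("blue",near&(b>r+50)&(p[:,2]>.215)),("brown",near&(r>b+25)&(b<90)&(p[:,2]>.215)&(q[:,1]<-10)),("keeper",near&(p[:,2]>.160)&(p[:,2]<.18)&(b<80)&(abs(q[:,1])<20)),("collars+",near&(p[:,2]>.153)&(p[:,2]<.16)&(q[:,0]<38))):
    if s.sum()>3: print(nm,s.sum(),p[s].mean(0),q[s].mean(0),cv2.minAreaRect(q[s].astype(np.float32)))
W=np.zeros((560,780,3),np.uint8); Z=np.zeros((560,780))
for i in np.nonzero(near&(p[:,2]>.1))[0]:
    X=int(390+q[i,0]*5);Y=int(280-q[i,1]*5)
    if 2<X<776 and 2<Y<556 and p[i,2]>=Z[Y,X]: cv2.circle(W,(X,Y),2,[int(c) for c in col[i]],-1);Z[Y-2:Y+3,X-2:X+3]=p[i,2]
for t in range(-60,70,10): cv2.putText(W,str(t),(390+t*5,555),0,.35,(0,255,0));cv2.line(W,(390+t*5,535),(390+t*5,542),(0,255,0));(cv2.putText(W,str(t),(2,280-t*5),0,.35,(0,255,0)),cv2.line(W,(30,280-t*5),(36,280-t*5),(0,255,0)))
cv2.imwrite(f"pics/{n}_map.png",W)
# hook extents by y bins
s=near&(p[:,2]>.150)&(p[:,2]<.162)&(q[:,0]<38)&(b>120)
for x0 in range(-60,40,5):
    t=s&(q[:,0]>=x0)&(q[:,0]<x0+5)
    if t.sum(): 
        y=np.sort(q[t,1]); br=np.nonzero(np.diff(y)>2.5)[0]
        st=np.r_[y[0],y[br+1]];en=np.r_[y[br],y[-1]]; print(x0," ".join(f"[{A:.1f},{B:.1f}]" for A,B in zip(st,en)))
E
python3 e.py w3
```

```text
rail [39.6 39.3 41.4 49.7 49.7 49.7 49.5 49.5 44.3 39.8 39.5 45.3 49.4 49.4
 49.3 49.1 49.1 41.3 39.3 40.  48.8] [61.3 61.5 61.7 62.1 61.7 62.1 61.6 61.2 64.1 69.2 69.1 65.  61.7 61.5
 61.4 61.4 61.1 60.9 60.2 60.3 61.4]
slope deg (neg => yaw more) -0.675414327205297
blue 608 [0.5168 0.2653 0.2215] [-12.7303  44.6609] ((-64.03046417236328, 4.559349060058594), (153.31785583496094, 18.16107749938965), 37.68269348144531)
brown 9409 [0.4557 0.1637 0.3725] [-96.5759 -39.0777] ((-73.75918579101562, -47.395263671875), (46.837745666503906, 143.08926391601562), 84.95024108886719)
keeper 593 [0.5352 0.2258 0.1661] [-4.4936  1.9833] ((-3.077514171600342, 0.6509037017822266), (26.208984375, 27.84931182861328), 37.01029968261719)
collars+ 5342 [0.5205 0.2255 0.1561] [-18.7562   5.2222] ((-15.456249237060547, 1.67510986328125), (106.86638641357422, 124.7749252319336), 0.009745617397129536)
-60 [-12.3,-4.6] [7.4,15.1]
-55 [-59.9,-53.1] [-32.0,-25.6] [-16.8,-3.8] [6.6,19.2] [28.1,35.5] [55.9,62.1]
-50 [-59.2,-50.4] [-34.1,-26.5] [-16.0,-3.7] [6.5,19.1] [29.7,37.8] [53.3,61.2]
-45 [-56.4,-48.3] [-36.
[... 344 characters left out ...]
2,-3.5] [6.9,18.9] [27.8,63.3]
-20 [-59.5,-57.2] [-54.0,-24.1] [-16.3,-3.5] [7.8,19.7] [27.8,63.2]
-15 [-59.6,-57.0] [-54.2,-52.3] [-35.3,-24.3] [-16.4,-6.2] [9.5,19.6] [28.5,37.5] [54.1,63.9]
-10 [-59.6,-57.5] [-34.6,-24.0] [-15.4,-8.0] [10.2,19.6] [27.7,37.5] [55.6,64.1]
-5 [-60.0,-58.7] [-34.8,-24.1] [-15.4,-8.1] [10.2,19.5] [27.8,38.2] [57.7,64.0]
0 [-37.6,-24.0] [27.8,39.0] [61.9,63.7]
5 [-40.8,-23.9] [28.2,40.8] [62.8,63.7]
10 [-44.2,-29.2] [-25.4,-23.9] [28.3,28.3] [34.6,34.6] [40.4,42.0]
15 [-45.2,-36.1] [-3.7,7.6] [40.4,42.1]
20 [-46.9,-35.8] [-3.8,7.5] [40.4,51.4]
25 [-47.1,-35.7] [-3.8,8.2] [41.1,52.4]
30 [-47.3,-35.7] [-3.8,8.3] [41.0,52.3]
35 [-47.1,-35.7] [-3.0,8.2] [41.0,52.2]
```

View pics/w3_map.png

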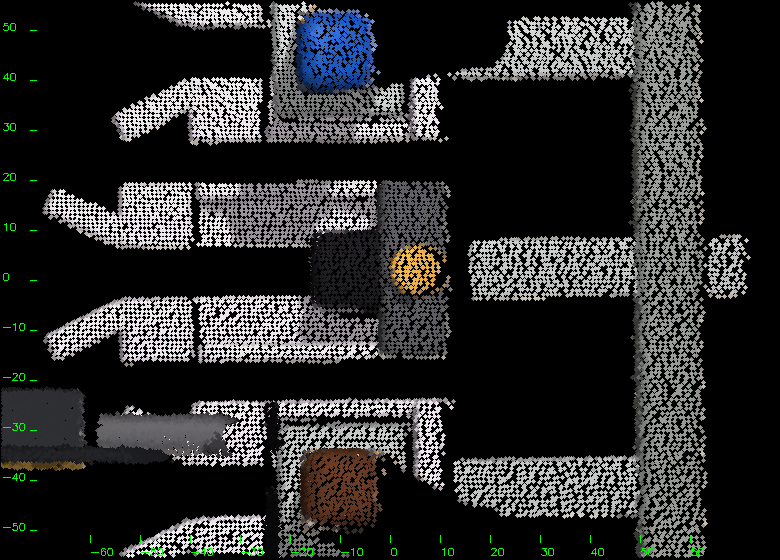

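```bash
cat > f.py <<'E'
from h import *; import pickle,sys
np.set_printoptions(precision=4,suppress=True)
n=sys.argv[1]; t=np.array(eval(sys.argv[2])); P=pickle.load(open(n+".pkl","rb")); im=cv2.imread(f"pics/{n}.png"); d=np.load(n+".npy")
p=cloud("wrist",np.ones_like(d,bool),d,P); v,u=np.nonzero(d>0); b,g,r=im[v,u].astype(int).T
a=np.radians(float(sys.argv[3])); ex=np.array([np.cos(a),np.sin(a)]); ey=np.array([-ex[1],ex[0]])
q=np.c_[(p[:,:2]-t[:2])@ex,(p[:,:2]-t[:2])@ey,p[:,2]-t[2]]*1000
near=np.hypot(q[:,0],q[:,1])<25
for z in range(-150,0,5):
    s=near&(q[:,2]>z)&(q[:,2]<=z+5)
    if s.sum()>8: print(z,s.sum(),"x",np.percentile(q[s,0],[2,98]),"y",np.percentile(q[s,1],[2,98]), "z",np.median(q[s,2]))
s=near&(q[:,2]>-36)&(q[:,2]<-26)
print(cv2.minAreaRect(q[s][:,:2].astype(np.float32)))
E
python3 f.py w3 "[.4551,.1424,.3061]" 13.42
```

```text
-135 9 x [-2.5867  1.7927] y [ 9.3975 10.606 ] z -133.0470548333618
-120 9 x [-2.3139  1.5616] y [ 9.6903 10.7338] z -117.77204141044739
-110 11 x [-2.3895  1.4738] y [ 9.5341 10.6599] z -108.34146930183852
-105 9 x [-2.2062  1.6051] y [ 9.9634 10.7678] z -101.66657152604402
-100 9 x [-2.3046  1.4382] y [ 9.8397 10.8485] z -97.06200251189509
-90 75 x [-2.6209  1.5115] y [ 0.344  10.8015] z -86.38950547277896
-85 30 x [-3.6781  2.9674] y [-0.5082  7.8079] z -83.16191520139873
-80 15 x [-3.4093  2.9161] y [-0.2155  2.6147] z -77.5950619523241
-75 25 x [-3.5693  2.8535] y [-0.1382  2.6056] z -73.00933561944528
-70 21 x [-3.1986  2.5119] y [0.3309 2.4854] z -67.40598463710779
-65 12 x [-1.905   1.9049] y [1.4403 2.6507] z -63.982361757275626
-35 379 x [-12.8878  12.3066] y [ 0.203  12.0916] z -30.561437891627186
-30 343 x [-12.7587  11.651 ] y [ 0.0455 11.7456] z -29.532332818096585
-25 122 x [-8.5888  7.9612] y [1.0247 7.1586] z -22.84440048907038
-20 99 x [-7.785   7.1689] y [3.8922 7.3729] z -17.530893744471477
-15 109 x [-7.9714  7.4357] y [3.3015 7.3831] z -12.604869231831517
-10 197 x [-15.9665  15.3363] y [ 3.8953 10.646 ] z -6.760561163359102
-5 282 x [-16.4218  15.7891] y [ 3.4115 10.6749] z -2.5669545628312918
((-0.3463153839111328, 5.885945796966553), (25.5329532623291, 12.974584579467773), 0.12063389271497726)
```

{"method": "jog_arm", "body": {"motion": [[0,-0.1,0.35,0,0,0,0.07],[0,-0.15,0.55,0,0,0,0.07],[0,-0.15,0.55,0,0,0,0.08],[0,-0.14,0.4,0,0,0,0],[0,0,0.13,0,0,0,0],[0,0,0,-0.3,0,0,0],[0,0,0,-0.6,0,0,0],[0,0,0,-0.6,0,0,0],[0,0,0,-0.6,0,0,0],[0,0,0,-0.6,0,0,0],[0,0,0,-0.5,0,0,0],[0,0,0,-0.3,0,0,0],[0,0,0,-0.15,0,0,0],[0,0,0,0,0,0,0],[0,0,0,0,0,0,0],[0,0,0,0,0,0,0]]}}

```text
clock: 10.6
ee_pos: [0.4396, 0.203, 0.1975]
ee_rot: [1.921, 2.485, 0.002]
force: [-0.0, 0.9, -0.8]
opening: 0.0158
gripper_force: 30.0
```

```bash
python3 w.py w4; sed -i 's/38)&(q\[:,0\]<80)/45)\&(q[:,0]<80)/' e.py; python3 e.py w4 | grep -v brown; T=$(python3 -c "
from plant import *
print([float(x) for x in read_state()['ee_pos']])"); python3 f.py w4 "$T" 14.5 | tail -12
```

```text
10.6 [0.4396 0.203  0.1975] y-line 14.578824231590898 z [ 0.0016  0.0004 -1.    ] F [-0.0078  0.9245 -0.7841] 0.015820226715245685 29.98083816608414
cam [[ 0.9678 -0.2405 -0.0736  0.4196]
 [ 0.2515  0.9277  0.2757  0.2782]
 [ 0.0019 -0.2854  0.9584  0.3514]] 59.37796069660498
rail [49.4 49.6 49.5 49.6 49.3 49.3 46.  46.1 47.4 49.1 48.9 48.9 48.7 48.8
 45.9 45.5 45.8 48.4] [54.6 61.8 61.7 61.8 61.3 61.7 66.  64.3 61.7 60.1 59.  58.2 56.9 55.7
 54.8 53.3 52.1 51.6]
slope deg (neg => yaw more) -6.171273775016789
blue 1577 [0.5167 0.2677 0.2204] [-12.2808  47.099 ] ((-10.732149124145508, 46.538692474365234), (16.44891357421875, 15.2177152633667), 0.3699689209461212)
keeper 1498 [0.5235 0.2251 0.1669] [-15.9644   4.046 ] ((-53.0202522277832, 2.1864938735961914), (35.76667022705078, 125.40617370605469), 89.92205047607422)
collars+ 6709 [0.5137 0.251  0.1561] [-19.2691  31.5729] ((-11.936038970947266, 23.10675811767578), (89.71920013427734, 108.28313446044922), 77.51235961914062)
-60 [-9.3,-4.1] [7.5,15.5] [57.6,58.7]
-55 [-9.1,-3.4] [6.6,19.7] [28.2,35.8] [55.3,62.7]
-50 [-9.2,-2.9] [7.2,1
[... 942 characters left out ...]
] y [0.4516 2.401 ] z -67.27685265355545
-65 12 x [-2.4857  2.0184] y [1.284  2.5332] z -63.993692933959665
-35 393 x [-12.8787  12.3431] y [-0.425  12.0635] z -30.538264871672023
-30 332 x [-12.1685  11.6703] y [ 0.0724 11.8   ] z -29.59715725475551
-25 116 x [-8.5401  7.9727] y [2.2644 7.2497] z -22.581618302588716
-20 104 x [-7.7976  7.1729] y [2.9851 7.3146] z -17.600361514909054
-15 111 x [-7.9045  7.376 ] y [3.282  7.1754] z -12.313003681835855
-10 196 x [-16.0071  15.7742] y [ 4.065  10.5947] z -6.7974446150182715
-5 294 x [-16.3738  15.5966] y [ 3.8837 10.6657] z -2.344065200915832
((-0.1870403289794922, 4.762461185455322), (15.148307800292969, 25.548046112060547), 89.51436614990234)
```

View pics/w4.png

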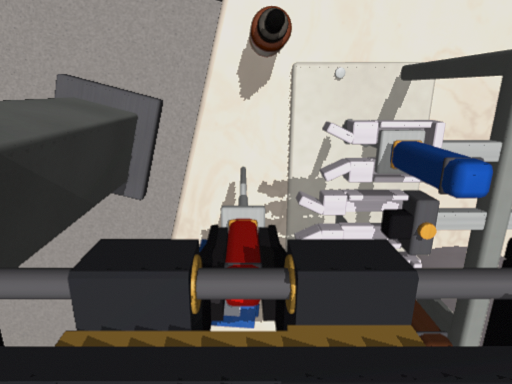

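{"method": "jog_arm", "body": {"motion": [[0,0.01,-0.026,-0.04,0,0,0],[0,0.145,0.038,0,0,0,0],[0,0.145,0.038,0,0,0,0],[0,0.145,0.038,0,0,0,0],[0,0.145,0.038,0,0,0,0],[0,0.145,0.038,0,0,0,0],[0,0.145,0.038,0,0,0,0],[0,0.145,0.037,0,0,0,0],[0,0.145,0.037,0,0,0,0],[0,0.145,0.037,0,0,0,0],[0,0.145,0.037,0,0,0,0],[0,0,0,0,0,0,0],[0,0,0,0,0,0,0],[0,0,0,0,0,0,0]]}}

```text
clock: 11.82
ee_pos: [0.4825, 0.2135, 0.1954]
ee_rot: [-1.921, -2.486, 0.0]
force: [0.5, -0.1, -1.0]
opening: 0.0161
gripper_force: 30.0
```

```bash
python3 w.py w5; python3 e.py w5 | grep '\]' | grep -v -e brown -e rail; T=$(python3 -c "
from plant import *
print([float(x) for x in read_state()['ee_pos']])"); python3 f.py w5 "$T" 14.5 | tail -12
```

```text
11.8167 [0.4825 0.2135 0.1954] y-line 14.60555751332562 z [-0.0003 -0.0001 -1.    ] F [ 0.4703 -0.1255 -1.0264] 0.016064560268020285 29.980947473086417
cam [[ 0.9677 -0.2415 -0.072   0.4627]
 [ 0.252   0.9275  0.2761  0.2887]
 [ 0.0001 -0.2854  0.9584  0.3493]] 59.37796069660498
 46.2 46.2 48.7] [61.6 61.7 61.3 61.5 64.4 69.4 69.4 68.1 61.6 61.1 61.1 61.1 61.2 60.8
 60.9 61.  61. ]
blue 1480 [0.5172 0.268  0.2206] [-11.7058  47.2007] ((-10.824384689331055, 46.63575744628906), (15.594830513000488, 15.114151954650879), 3.0759096145629883)
keeper 1344 [0.5258 0.2271 0.1675] [-13.2267   5.4448] ((-30.022743225097656, 6.106186866760254), (83.46041107177734, 24.21199607849121), 3.3928792476654053)
collars+ 6026 [0.5173 0.2562 0.156 ] [-14.4614  35.7795] ((-15.328475952148438, 2.390697479248047), (107.30358123779297, 123.23776245117188), 0.4421035349369049)
-60 [12.9,15.8] [57.5,59.1]
-55 [-59.3,-57.4] [12.7,19.6] [28.1,35.6] [55.3,62.7]
-50 [-58.5,-53.8] [6.7,19.9] [29.8,37.8] [53.0,61.5]
-45 [6.4,19.8] [32.0,40.1] [50.9,59.6] [62.3,63.3]
-40 [-12.6,-3.2] [7.2,19.9] [27.6,40.7] [50.8,63.6]
[... 700 characters left out ...]
 y [-8.2655 16.872 ] z -43.017961738065644
-40 491 x [-9.0409 18.8073] y [ 4.5327 16.6706] z -38.800861161760096
-35 374 x [-12.8924  12.3358] y [-0.4018 12.0956] z -30.61616339741048
-30 353 x [-12.3336  11.7128] y [ 0.2861 11.7032] z -29.517921945214077
-25 120 x [-8.5255  7.9591] y [2.7984 7.2872] z -22.56349110048872
-20 99 x [-7.8195  7.0678] y [3.9755 7.2498] z -17.468686613143298
-15 107 x [-8.027  7.48 ] y [3.3949 7.3228] z -12.336108715455568
-10 199 x [-15.8975  15.3316] y [ 4.2585 10.8346] z -6.83425869339882
-5 274 x [-16.2686  15.8118] y [ 3.6344 10.7179] z -2.5956485579982367
((-0.24104690551757812, 4.825475692749023), (15.073333740234375, 25.520366668701172), 89.4119644165039)
```

{"method": "jog_arm", "body": {"motion": [[0,0.145,0.036,0,0,0,0],[0,0.145,0.036,0,0,0,0],[0,0.145,0.037,0,0,0,0],[0,0.145,0.037,0,0,0,0],[0,0.145,0.037,0,0,0,0],[0,0.097,0.025,0,0,0,0],[0,0,0,0,0,0,0],[0,0,0,0,0,0,0]]}}

```text
clock: 12.53
ee_pos: [0.5074, 0.2198, 0.1953]
ee_rot: [-1.921, -2.485, 0.0]
force: [-0.0, -0.0, -1.2]
opening: 0.0159
gripper_force: 30.0
```

{"method": "jog_arm", "body": {"motion": [[0,0.065,0.017,0,0,0,0],[0,0.065,0.017,0,0,0,0],[0,0.065,0.017,0,0,0,0],[0,0,0,0,0,0,0],[0,0,0,0,0,0,0]]}}

```text
clock: 12.95
ee_pos: [0.5125, 0.2209, 0.1953]
ee_rot: [-1.921, -2.485, 0.003]
force: [-4.3, -0.1, 0.9]
opening: 0.0158
gripper_force: 30.0
```

{"method": "jog_arm", "body": {"motion": [[0,0.032,0.008,0,0,0,0],[0,0.032,0.008,0,0,0,0],[0,0,0,0,0,0,0],[0,0,0,0,0,0,0]]}}

```text
clock: 13.28
ee_pos: [0.5148, 0.2215, 0.1953]
ee_rot: [-1.921, -2.485, 0.001]
force: [-4.2, -1.0, 0.6]
opening: 0.0156
gripper_force: 30.0
```

{"method": "jog_arm", "body": {"motion": [[0,0.032,0.008,0,0,0,0],[0,0.032,0.008,0,0,0,0],[0,0,0,0,0,0,0],[0,0,0,0,0,0,0]]}}

```text
clock: 13.62
ee_pos: [0.5167, 0.222, 0.1953]
ee_rot: [-1.921, -2.485, 0.001]
force: [-5.3, -2.0, 0.0]
opening: 0.0158
gripper_force: 30.0
```

{"method": "jog_arm", "body": {"motion": [[0,0.032,0.008,0,0,0,0],[0,0,0,0,0,0,0],[0,0,0,0,0,0,0]]}}

```text
clock: 13.87
ee_pos: [0.5175, 0.2222, 0.1953]
ee_rot: [-1.921, -2.485, 0.002]
force: [-5.2, -1.8, 1.6]
opening: 0.0158
gripper_force: 30.0
```

{"method": "jog_arm", "body": {"motion": [[0,0.032,0.008,0,0,0,0],[0,0,0,0,0,0,0],[0,0,0,0,0,0,0]]}}

```text
clock: 14.12
ee_pos: [0.5181, 0.2224, 0.1953]
ee_rot: [-1.92, -2.485, 0.003]
force: [-7.3, -2.1, 2.0]
opening: 0.0156
gripper_force: 30.0
```

{"method": "jog_arm", "body": {"motion": [[0,0.02,0.005,0,0,0,0],[0,0,0,0,0,0,0],[0,0,0,0,0,0,0]]}}

```text
clock: 14.37
ee_pos: [0.5182, 0.2225, 0.1953]
ee_rot: [-1.92, -2.485, 0.005]
force: [-7.8, -2.5, 3.1]
opening: 0.0159
gripper_force: 30.0
```

{"method": "jog_arm", "body": {"motion": [[0,0.025,0.006,0,0,0,0],[0,0,0,0,0,0,0],[0,0,0,0,0,0,0]]}}

```text
clock: 14.62
ee_pos: [0.5183, 0.2225, 0.1953]
ee_rot: [-1.919, -2.484, 0.007]
force: [-9.6, -2.8, 4.7]
opening: 0.0158
gripper_force: 30.0
```

{"method": "jog_arm", "body": {"motion": [[0,-0.03,-0.008,0,0,0,0],[0,-0.04,-0.01,0,0,0,0],[0,0,0,0,0,0,0],[0,0,0,-0.04,0,0,0],[0,0,0,-0.04,0,0,0],[0,0,0,0,0,0,0],[0,0,0,0,0,0,0]]}}

```text
clock: 15.2
ee_pos: [0.5177, 0.2224, 0.193]
ee_rot: [-1.921, -2.485, 0.002]
force: [-5.1, -2.2, 2.1]
opening: 0.0157
gripper_force: 30.0
```

{"method": "jog_arm", "body": {"motion": [[0,-0.02,-0.005,-0.04,0,0,0],[0,0,0,-0.04,0,0,0],[0,0,0,-0.04,0,0,0],[0,0,0,0,0,0,0],[0,0,0,0,0,0,0]]}}

```text
clock: 15.62
ee_pos: [0.5171, 0.2223, 0.1895]
ee_rot: [-1.921, -2.485, 0.001]
force: [-4.8, -0.8, 1.9]
opening: 0.0153
gripper_force: 30.0
```

{"method": "jog_arm", "body": {"motion": [[0,0,0,-0.04,0,0,0],[0,0,0,-0.04,0,0,0],[0,0,0,0,0,0,0],[0,0,0,0,0,0,0]]}}

```text
clock: 15.95
ee_pos: [0.5171, 0.2224, 0.1871]
ee_rot: [-1.921, -2.485, 0.001]
force: [-5.5, -1.2, 1.6]
opening: 0.0158
gripper_force: 30.0
```

{"method": "jog_arm", "body": {"motion": [[0,0,0,-0.03,0,0,0],[0,0,0,0,0,0,0],[0,0,0,0,0,0,0]]}}

```text
clock: 16.2
ee_pos: [0.5172, 0.2224, 0.1862]
ee_rot: [-1.921, -2.485, 0.001]
force: [-4.9, -1.0, 2.6]
opening: 0.0161
gripper_force: 30.0
```

{"method": "jog_arm", "body": {"motion": [[0,0,0,-0.02,0,0,0],[0,0,0,0,0,0,0],[0,0,0,0,0,0,0]]}}

```text
clock: 16.45
ee_pos: [0.5173, 0.2224, 0.1857]
ee_rot: [-1.921, -2.485, 0.001]
force: [-5.8, -1.8, 1.8]
opening: 0.0161
gripper_force: 30.0
```

No floor contact yet; continue in small steps.

{"method": "jog_arm", "body": {"motion": [[0,0,0,-0.02,0,0,0],[0,0,0,0,0,0,0],[0,0,0,0,0,0,0]]}}

```text
clock: 16.7
ee_pos: [0.5173, 0.2225, 0.1857]
ee_rot: [-1.921, -2.486, 0.001]
force: [-6.4, -1.8, 5.3]
opening: 0.016
gripper_force: 30.0
```

{"method": "jog_arm", "body": {"motion": [[0,0,0,-0.02,0,0,0],[0,0,0,0,0,0,0],[0,0,0,0,0,0,0]]}}

```text
clock: 16.95
ee_pos: [0.5173, 0.2225, 0.1857]
ee_rot: [1.921, 2.486, -0.001]
force: [-6.9, -2.6, 9.7]
opening: 0.0156
gripper_force: 30.0
```

{"method": "jog_arm", "body": {"motion": [[0,-0.03,-0.008,0.03,0,0,0],[0,-0.03,-0.008,0,0,0,0],[0,-0.02,-0.005,0,0,0,0],[0,0,0,0,0,0,0],[0,0,0,0,0,0,0]]}}

```text
clock: 17.37
ee_pos: [0.5156, 0.222, 0.1857]
ee_rot: [1.921, 2.485, 0.002]
force: [-3.5, -0.2, 4.5]
opening: 0.0157
gripper_force: 30.0
```

{"method": "jog_arm", "body": {"motion": [[18,-0.02,-0.005,0,0,0,0],[22,0,0,0,0,0,0],[28,0,0,0,0,0,0],[36,0,0,0,0,0,0],[40,0,0,0,0,0,0],[40,0,0,0,0,0,0],[40,0,0,0,0,0,0],[40,0,0,0,0,0,0]]}}

```text
clock: 18.03
ee_pos: [0.5148, 0.2214, 0.1852]
ee_rot: [1.921, 2.485, 0.0]
force: [-0.6, 0.5, 0.0]
opening: 0.0394
gripper_force: 0.0
```

```bash
python3 w.py w6;  python3 f.py w6 "[.5156,.222,.1857]" 14.5 | tail -12
```

```text
18.0333 [0.5148 0.2214 0.1852] y-line 14.586737476718676 z [ 0.0002  0.     -1.    ] F [-0.6244  0.456   0.0102] 0.039398171609972624 0.0
cam [[ 0.9678 -0.241  -0.0724  0.4949]
 [ 0.2517  0.9276  0.276   0.2966]
 [ 0.0006 -0.2854  0.9584  0.3392]] 59.37796069660498
-90 47 x [-5.3591 -0.8753] y [2.8692 8.6852] z -86.15334715063156
-45 38 x [-22.9556   9.4616] y [-7.0807 16.7865] z -40.588472853156865
-40 357 x [-22.1584  22.2771] y [-16.0431  17.0231] z -36.270629961070334
-35 758 x [-22.1228  20.3609] y [-16.1927  16.9217] z -30.855013295966906
-30 1486 x [-22.4346  18.3249] y [-18.0588  16.5632] z -29.119786557983666
-25 545 x [-9.3945 22.5371] y [-7.8458  7.2732] z -20.970020473798755
-20 193 x [-8.7846 23.8988] y [-6.9491  8.1001] z -19.122404897503415
-15 114 x [-9.5262  5.7715] y [3.1234 7.216 ] z -12.488349942408966
-10 195 x [-22.6153  22.6334] y [-8.4053  8.6873] z -6.966290533692076
-5 277 x [-22.8748  22.7435] y [-9.4371  8.9339] z -2.4587123731048544
((-0.9070491790771484, 2.8801517486572266), (44.13274002075195, 46.79262161254883), 89.80394744873047)
```

{"method": "jog_arm", "body": {"motion": [[40,-0.04,-0.01,0.1,0,0,0],[40,0,0,0.2,0,0,0],[40,0,0,0.3,0,0,0],[40,0,0,0.4,0,0,0],[40,0,0,0.5,0,0,0],[40,0,0,0.5,0,0,0],[40,0,0,0.6,0,0,0],[40,0,0,0.6,0,0,0],[40,0,0,0.6,0,0,0],[40,-0.3,-0.4,0.3,0,0,0],[40,-0.4,-0.6,0,0,0,0],[40,-0.4,-0.6,0,0,0,0],[40,-0.4,-0.5,0,0,0,0],[40,-0.2,-0.3,0,0,0,0],[40,0,0,0,0,0,0],[40,0,0,0,0,0,0],[40,0,0,0,0,0,0]]}}

```text
clock: 19.5
ee_pos: [0.4629, 0.1501, 0.3091]
ee_rot: [1.92, 2.486, 0.002]
force: [0.1, -0.3, -0.4]
opening: 0.0399
gripper_force: 0.0
```

```bash
python3 w.py w7; python3 e.py w7 >/dev/null; python3 - <<'E'
from h import *; import pickle
P=pickle.load(open("w7.pkl","rb")); im=cv2.imread("pics/w7.png").astype(int); d=np.load("w7.npy")
p=cloud("wrist",np.ones_like(d,bool),d,P); v,u=np.nonzero(d>0); b,g,r=im[v,u].T
n=np.hypot(p[:,0]-.516,p[:,1]-.222)<.08
for t,m in (("red",n&(r>g+60)&(r>b+60)&(p[:,2]>.21)&(r>120)),("blue",n&(b>r+50)&(p[:,2]>.21)),("brown",n&(r>b+25)&(r<130)&(p[:,2]>.21)&(p[:,1]<.2))):
    print(t,m.sum(),p[m].mean(0),np.percentile(p[m][:,2],95),cv2.minAreaRect((p[m][:,:2]*1000).astype(np.float32)))
E
python3 - <<'E'
import cv2
a=cv2.imread("pics/w7.png"); b=cv2.imread("pics/w7_map.png")
cv2.imwrite("pics/w7c.png",cv2.hconcat([cv2.resize(a,(400,300)),cv2.resize(b,(400,300))]))
E
```

```text
19.5 [0.4629 0.1501 0.3091] y-line 14.643650890870695 z [ 0.0015  0.0004 -1.    ] F [ 0.0857 -0.3375 -0.3575] 0.03987705073776327 0.0
cam [[ 0.9676 -0.2416 -0.0739  0.4427]
 [ 0.2526  0.9275  0.2756  0.2252]
 [ 0.0019 -0.2853  0.9584  0.463 ]] 59.37796069660498
red 414 [0.51454024 0.2211699  0.22137599] 0.22290303523193394 ((515.0492553710938, 221.04620361328125), (14.5801420211792, 14.637941360473633), 14.455192565917969)
blue 563 [0.51764195 0.26667212 0.22069922] 0.22257197403117562 ((518.3497314453125, 267.0824279785156), (15.421126365661621, 15.559406280517578), 16.248083114624023)
brown 5457 [0.48648026 0.18015888 0.38453501] 0.4015482342568832 ((500.43145751953125, 179.0306396484375), (90.57313537597656, 43.7254524230957), 25.669353485107422)
```

View pics/w7c.png

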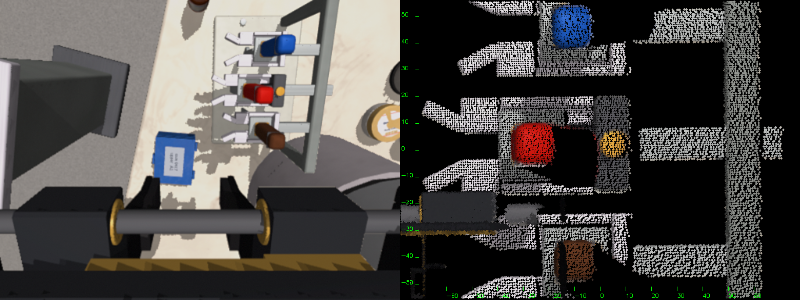

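The spatula hangs between its two neighbours: its handle top is at z 0.221, level with the blue one, it stands upright at a yaw of 14.5°, and neither neighbour has moved.

```bash
python3 -c "
from plant import *
print(sign_off())"
```

```text
the job is handed in; nothing more can be done
None
```

The red-handled spatula hangs on the middle hook, collar down in its seat and upright, blade facing as its neighbours' do; I let go, backed the robot clear and handed the job in at about 20 s, and the sign-off gave no verdict.

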